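Cure a coated board in the bench curing box

TASK

Cure the freshly coated circuit board: take it from the sloping cradle, lay it gently down flat inside the open curing box, and lower the box's lid gently until it is fully closed. Only then pull the black lamp knob on the sloping switch box straight out to its stop, let it stand out for two full seconds, and push it fully home again. Keep the lid shut whenever the lamp knob is out, and leave the other things on the bench where they stand.

Things in the scene. Friction and masses are not known exactly. Their poses are not given: they have to be found in the camera images.
- curing_box: Cream metal box fixed to the bench, open on top, 160 (x) by 180 (y) by 65 mm high; walls 10 mm, floor 8 mm, so the cavity is 140 by 160 mm and 57 mm deep. Origin: centre of its underside; z up, x points from its front to its hinged rear. The board must lie on the cavity floor, 8 mm above the origin. This box, the cradle and the switch box change places between starts.
- lid_hinge (a point): Middle of the lid's hinge line: on the curing box's rear top edge, 80 mm along +x and 65 mm above the box's origin. The hinge axis is the box's y axis.
- lid (a joint): Lid hinge angle in rad: 0 fully closed, 1.57 upright, 1.95 the open stop; starts at 1.5 to 1.8. Stiff friction hinge: the lid stays where it is left; 2 to 6 N at its front edge moves it. It can be pushed over from behind, then pressed down from above, with closed fingers.
- lid_edge (a point): Middle of the lid's front edge on its outer (upper when closed) face; moves with the lid. Lid: cream slab 160 mm from hinge to front edge, 180 mm wide, 10 mm thick, 0.25 kg; closed, its underside lies on the box rim, level with the hinge. A grey tab in the middle of this edge, 60 mm wide and 10 mm thick, sticks out 25 mm farther.
- cradle: Fixed aluminium cradle on a dark foot, 125 (x) by 130 (y) mm. Its top plate slopes 25 degrees, rising towards the cradle's +x; the middle of the plate's top face lies 45 mm above the origin. A lip 10 mm high runs along the low edge. Origin: centre of the underside; z up.
- board: Green circuit board, 80 (x) by 110 (y) by 4 mm, 0.10 to 0.21 kg. In its middle a ribbed heatsink, 55 (x) by 30 (y) mm, rises to 36 mm above the origin: pinch it across its 30 mm (board's y). Connectors, up to 11 mm above the origin, only near the two x edges. Origin: centre of the underside; z normal to it, heatsink side. Starts on the cradle, x uphill, z 25 degrees off vertical.
- switch_box: Grey lamp switch box fixed to the bench, about 115 (x) by 90 (y) by 108 mm high. Its panel, 100 by 90 mm, slopes 35 degrees, rising towards the box's +x; the panel's middle lies 76 mm above the origin (underside, z up). The lamp knob comes out of the panel's middle, square to it: along (-sin 35, 0, cos 35) in this body's axes.
- lamp_knob (a joint): How far the lamp knob is pulled out, in m: 0 fully home (off, the start), 0.020 fully out against its stop (on). Friction of about 4 N: it stays where it is left.
- knob_head (a point): Centre of the knob's head, 27 mm above the panel when home; moves with the knob. z points straight out of the panel (the pull direction), y is the switch box's y. The head is a black cylinder of 40 mm diameter, 26 mm long, from 13 mm below to 13 mm above this point; below it a 14 mm stem, with 14 mm free under the head when home.
- solvent_bottle: White bottle with a black cap, 44 mm across, 100 mm high; a bystander, to be left where it stands. Origin: centre of its underside.
- flux_jar: Amber jar, 56 mm across, 70 mm high; a bystander, to be left where it stands. Origin: centre of its underside.
- wire_spool: Grey spool standing on end, 60 mm across, 42 mm high; a bystander, to be left where it stands. Origin: centre of its underside.
- eraser_block: Dark rubber block, 90 by 35 by 22 mm; a bystander, to be left where it stands. Origin: centre of its underside.
- parts_tray: Grey divided tray, 90 by 70 by 22 mm; a bystander, to be left where it stands. Origin: centre of its underside.
- mug: White mug, 76 mm across, 85 mm high, handle to its +y; a bystander, to be left where it stands. Origin: centre of its underside.
- test_meter: Black hand meter lying flat, 130 by 75 by 32 mm; a bystander, to be left where it stands. Origin: centre of its underside.
There are look-alikes about, which are no part of the job. What is shaped like the board but pink is not meant. What is shaped like the switch_box but blue is not meant.

How it is judged:
By the outcome, as a careful person would: the job done as asked, in the order asked, and still so for the second after the job is handed in, with the robot touching nothing.
It also fails if it takes over 72 s, if anything falls off the work surface, if the arm or the gripper's body presses on something with over 40 N, if the wrist force passes 120 N, or if a joint passes its speed limit or range.

ROBOT

A 6-joint arm with a two-finger parallel gripper is mounted at the origin on the work surface. World frame = base frame: x ahead of the robot, y to its left, z up, the work surface at z = 0. Lengths are in m, angles in degrees, forces in N, time in s.
With the tool pointing down it reaches from about 0.325 to 0.775 m from the base axis. Payload 9.3 kg.
Tool frame: the origin (TCP) lies at the very end of the fingers, on their centre line; the grasp point (between the pads) lies 19 mm behind it; z points along the fingers, y is the line along which they close (so a half turn about z gives the same grasp; the last joint's range is limited). The gripper opens to 85 mm and grips with 20 to 120 N. Pads are 22 mm wide; open, the fingers measure 114 mm over their backs; the gripper's body (76 mm by 85 mm) begins 54 mm behind the grasp point. The pads swing forward as they close: fully open they stand 13 mm farther back than shut.
Start: joints at [-81.222, 14.817, 1.232, 76.415, 0, 81.257], TCP at [0.166, -0.524, 0.231] pointing down, gripper open.
Joint ranges: [-174.27, 174.27], [-52.1, 104.24], [-59.71, 78.15], [-110.17, 111.67], [-87.03, 83.33], [-180, 180]. Speed limits (degrees/s): [127.2, 127.2, 159.86, 180, 180, 180].

INTERFACE

Orientations are given as a 3x3 rotation matrix whose columns are the frame's x, y, z axes.
In Python, from workcell import ctrl, cams, order gives the robot as it stands.
- The arm moves only by the shell command python3 -m handwheel 'ROWS' [OPENING] [FORCE]. ROWS is JSON, one flat list of numbers, 4 for each row, row after row: the shift along the world's x, y, z in m, then the turn about the world's z in degrees. A call has 1 to 20 rows; each row is the pose to reach, as a shift and turn from the pose commanded when the call began; what a row does not reach only later rows make up. A row lasts 1/12 s, in which the tool goes at most 41.7 mm and 7.16 degrees, less where a joint would pass 70% of its speed; a pose out of reach is approached as far as the arm can. A call with a gripper value outside its range is refused whole. OPENING is the finger opening in m, from 0 to 0.0854, set as the call begins (- or left out, the last holds). The fingers move at their own pace and stop on an object; FORCE is the grip in N (left out, the last holds). Time passes only in rows, so rows that repeat a pose let the fingers close. It gives the time, the measured TCP pose, the force, the opening and the grip force at its end, in the units of the state.
- ctrl.get_obs(): the state, without advancing time (a new reading comes with each control period).
- cams.snapshot(name): name is "scene" or "top" or "wrist"; returns a dict with "pixels" (400x640x3 uint8, blue, green, red), "z_map" (400x640 float32, m along the optical axis (not along the pixel's ray), 0 where there is no reading), "vfov" (degrees; the focal length in pixels is half the picture's height over the tangent of half this angle, whatever the lens; pixels are square), "cx", "cy" (the principal point, pixels), "origin" and "rotation" of the camera in the world. Camera axes: x right, y down, z forward; pixel columns grow to the right and rows downward; lengths in m; the calibration is good to about 2 mm. A picture is of the moment at which its call begins.
- order.finish_job(): hands the job in; it is judged then, once.
The state is a dict: "t": time; "q": joint angles; "qd": joint speeds; "joint_efforts": joint torques, N m; "position": TCP position; "tcp_rot": TCP orientation; "contact_force": force on the tool from outside, world axes, zero at the start; "moment": the same for the moment, N m; "finger_gap": finger opening in m; "grasp_force": force on a finger pad.
Only numpy, scipy, OpenCV 4.12 (cv2) and the standard library are available. Lean on these libraries where they do the work, as an engineer would, in place of code of your own. Each camera call takes 0.05 s, during which the arm holds its last target. There are 200 camera calls.

## Working session

There is one attempt and no reset: what is moved stays moved. The work goes in short steps, Python scripts to look and compute and a shell command to move; the robot and the scene stay as the last step left them, time stands still between calls to the robot, and variables do not carry over. Pictures are saved under pics/ and viewed, at most 10 in all, crops included, and the job is handed in when it is done.

```bash
mkdir -p pics; cat > h.py <<'E'
import numpy as np, cv2
from workcell import ctrl, cams, order
def snap(n):
    s=cams.snapshot(n); im=np.array(s["pixels"]); z=np.array(s["z_map"])
    f=im.shape[0]/2/np.tan(np.radians(s["vfov"]/2))
    v,u=np.indices(z.shape)
    P=np.stack([(u-s["cx"])/f*z,(v-s["cy"])/f*z,z],-1)@np.array(s["rotation"]).T+np.array(s["origin"])
    P[z==0]=np.nan
    return im,P,s,f
E
python3 - <<'E'
from h import *
for n in ("top","scene"):
    im,P,s,f=snap(n); cv2.imwrite(f"pics/{n}0.png",im); np.savez(f"{n}0.npz",im=im,P=P)
    print(n,s["origin"],np.round(s["rotation"],3).tolist(),f,s["cx"],s["cy"],np.isfinite(P[...,0]).mean())
o=ctrl.get_obs();print(o["t"],o["position"],np.round(o["tcp_rot"],3).tolist(),o["finger_gap"])
E
```

```text
top [ 0.17328975 -0.01140959  1.65614825] [[0.019, -0.979, 0.202], [-1.0, -0.019, 0.0], [0.004, -0.202, -0.979]] 490.59657872258765 325.1301451374313 208.09779398229932 0.99604296875
scene [ 1.13201766 -0.09642883  0.82152712] [[0.167, 0.761, -0.627], [0.986, -0.124, 0.111], [0.007, -0.637, -0.771]] 365.60425971822445 322.1088951478814 200.6804646025009 0.99605859375
0.1 [ 0.16554796 -0.52424289  0.2307512 ] [[0.954, 0.301, -0.0], [0.301, -0.954, 0.001], [0.0, -0.001, -1.0]] 0.0851626149752381
```

View pics/top0.png

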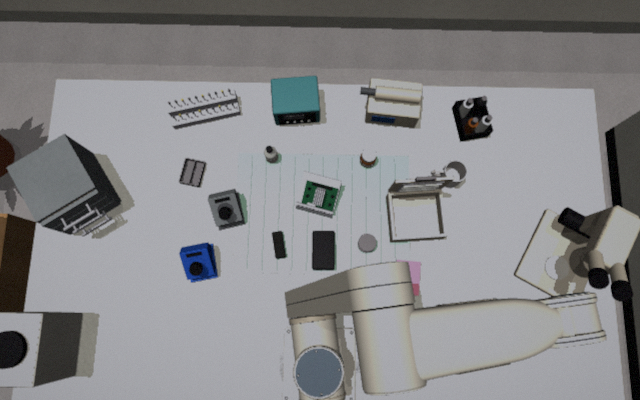

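View pics/scene0.png

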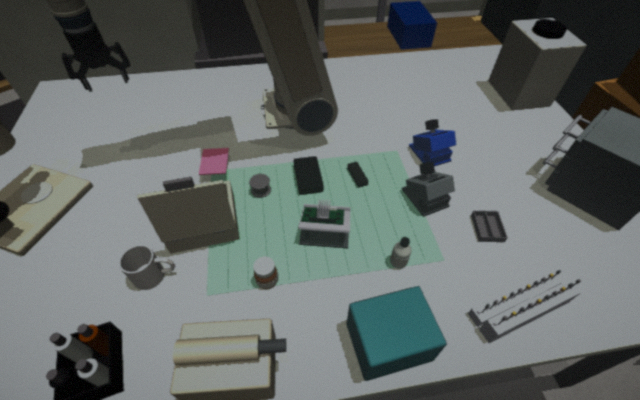

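The top view shows two board-like things: green at (320,195) on the cradle, pink at (410,275). It also shows two switch boxes: grey at (227,210), blue at (198,262). The green board and the grey box fit the description by colour. The curing box is at (416,217), with its lid up on the far side and the mug close behind it at (455,172).

```bash
python3 - <<'E'
from h import *
d=np.load("top0.npz"); im,P=d["im"],d["P"]
hsv=cv2.cvtColor(im,cv2.COLOR_BGR2HSV)
c=[cv2.resize(im[y:y+90,x:x+120],None,fx=f,fy=f,interpolation=cv2.INTER_CUBIC) for y,x,f in((150,270,3.3),(165,180,3.3))]
c2=cv2.resize(im[140:260,360:480],None,fx=3.3,fy=3.3,interpolation=cv2.INTER_CUBIC)
a=np.hstack(c); c2=cv2.copyMakeBorder(c2[:300],0,0,0,a.shape[1]-c2.shape[1],0)
cv2.imwrite("pics/crop.png",np.vstack([a,c2])[:600,:800])
def rect(name,m,lo=None):
    p=P[m]; p=p[np.isfinite(p[:,0])]
    r=cv2.minAreaRect((p[:,:2]*1000).astype(np.float32)); print(name,len(p),"rect",np.round(r[0]),np.round(r[1]),round(r[2],1),"z",np.round(np.percentile(p[:,2],[2,50,98]),3))
    return p
H,S,V=cv2.split(hsv); Z=P[...,2]
w=lambda x0,x1,y0,y1:np.pad(np.ones((y1-y0,x1-x0),bool),((y0,400-y1),(x0,640-x1)))
# board green plane
g=w(295,345,170,220)&(H>45)&(H<95)&(S>120)
p=rect("boardgreen",g)
q=p[p[:,2]<np.inf]; 
for _ in range(4):
    A=np.c_[q[:,:2],np.ones(len(q))]; k,*_=np.linalg.lstsq(A,q[:,2],rcond=None); r=p[:,2]-np.c_[p[:,:2],np.ones(len(p))]@k; q=p[abs(r)<.004]
print("plane",k,"tilt",np.degrees(np.arctan(np.hypot(*k[:2]))),"uphill az",np.degrees(np.arctan2(k[1],k[0])),len(q))
r=cv2.minAreaRect((q[:,:2]*1000).astype(np.float32));print("board plane rect",r)
r2=Z-(P[...,:2]@k[:2]+k[2])
rect("heatsink",w(295,345,170,220)&(r2>.022))
rect("cradle+board",w(285,352,160,225)&(Z>.02))
# box
rect("box low",w(380,452,188,248)&(Z>.055)&(Z<.072))
rect("lid high",w(375,460,160,200)&(Z>.15))
rect("lidtop",w(375,460,150,200)&(Z>.21))
rect("mug",w(440,472,155,188)&(Z>.07)&(Z<.1))
# switch
s=w(205,248,185,232)
pk=rect("switchhead dark",s&(V<60)&(Z>.05))
rect("switch all",s&(Z>.03))
p=P[s&(V>=60)&(Z>.04)]
A=np.c_[p[:,:2],np.ones(len(p))];q=A
idx=np.ones(len(p),bool)
for _ in range(6):
    k,*_=np.linalg.lstsq(A[idx],p[idx,2],rcond=None); idx=abs(p[:,2]-A@k)<.004
print("panel",k,np.degrees(np.arctan(np.hypot(*k[:2]))),np.degrees(np.arctan2(k[1],k[0])),idx.sum())
E
```

```text
boardgreen 389 rect [547.   9.] [105.  70.] 75.5 z [0.028 0.046 0.065]
plane [ 0.42321606 -0.11393158 -0.1844243 ] tilt 23.66703580510165 uphill az -15.067073820364364 253
board plane rect ((547.7233276367188, 9.253715515136719), (104.74393463134766, 69.03247833251953), 75.69630432128906)
heatsink 100 rect [535.  11.] [30. 54.] 75.6 z [0.059 0.074 0.088]
cradle+board 1331 rect [557.  12.] [131. 113.] 75.4 z [0.024 0.054 0.079]
box low 654 rect [ 490. -316.] [169. 183.] 4.8 z [0.056 0.064 0.071]
lid high 528 rect [ 558. -310.] [ 19. 181.] 4.9 z [0.152 0.211 0.253]
lidtop 269 rect [ 560. -310.] [ 14. 180.] 4.5 z [0.212 0.226 0.254]
mug 135 rect [ 631. -443.] [75. 75.] 41.9 z [0.071 0.082 0.09 ]
switchhead dark 252 rect [494. 307.] [90. 69.] 15.4 z [0.051 0.102 0.118]
switch all 926 rect [498. 320.] [106.  91.] 15.4 z [0.047 0.087 0.116]
panel [ 0.52559691  0.1442234  -0.22570977] 28.591498414203887 15.344246685338106 252
```

View pics/crop.png

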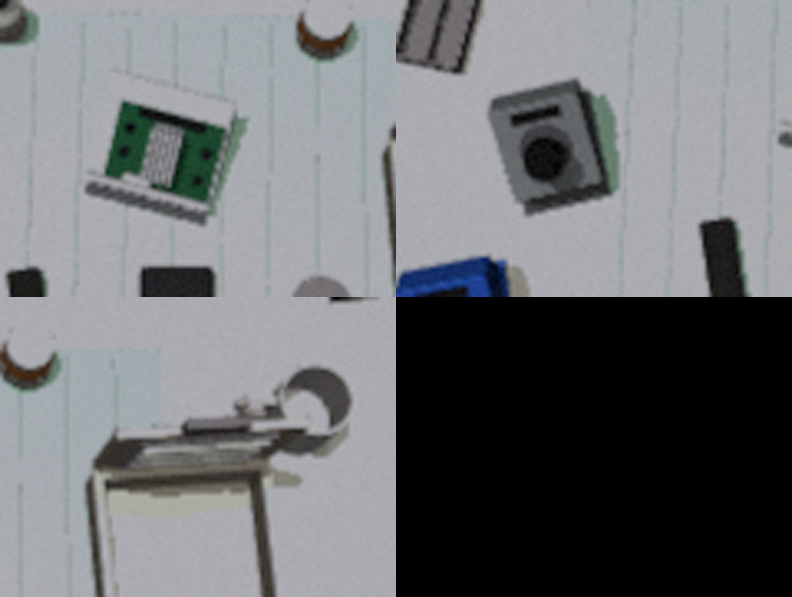

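The crop shows the ribbed heatsink on the green board and the black knob on the grey box, so both targets are confirmed. Next I move above the board.

```bash
python3 -m handwheel '[0.02,0.03,0.01,7,0.04,0.06,0.01,14,0.06,0.09,0.01,21,0.08,0.12,0.01,28,0.10,0.15,0.01,35,0.12,0.18,0.01,42,0.14,0.21,0.01,49,0.16,0.24,0.01,56,0.18,0.27,0.01,63,0.20,0.30,0,70,0.22,0.33,0,77,0.24,0.36,0,84,0.26,0.39,0,91,0.28,0.42,0,98,0.30,0.44,-0.01,105,0.32,0.47,-0.02,112,0.34,0.50,-0.03,119,0.36,0.52,-0.04,126,0.375,0.535,-0.05,133,0.375,0.535,-0.06,140]' 0.06 40
python3 -m handwheel '[0,0,0,7,0,0,0,8,0,0,0,8,0,0,0,8]'
python3 - <<'E'
from h import *
o=ctrl.get_obs();print(o["t"],o["position"],np.round(o["tcp_rot"],3).tolist(),o["finger_gap"],np.round(o["q"],1))
im,P,s,f=snap("wrist");cv2.imwrite("pics/w1.png",im);np.savez("w1.npz",im=im,P=P)
H,S,V=cv2.split(cv2.cvtColor(im,cv2.COLOR_BGR2HSV))
g=(H>45)&(H<95)&(S>120)&np.isfinite(P[...,0])&(P[...,2]>.02);p=P[g]
print(len(p))
idx=np.ones(len(p),bool);A=np.c_[p[:,:2],np.ones(len(p))]
for _ in range(6):
    k,*_=np.linalg.lstsq(A[idx],p[idx,2],rcond=None); idx=abs(p[:,2]-A@k)<.003
print(k,cv2.minAreaRect((p[idx,:2]*1000).astype(np.float32)))
r=P[...,2]-(P[...,:2]@k[:2]+k[2]); m=(r>.026)&(r<.036)&(abs(P[...,0]-.535)<.05)&(abs(P[...,1]-.011)<.06)
print(m.sum(),cv2.minAreaRect((P[m][:,:2]*1000).astype(np.float32)),np.median(P[m],0))
E
```

```text
t: 1.77
position: [0.5426, 0.0132, 0.17]
tcp_rot: [[-0.927, 0.374, -0.0], [0.374, 0.927, 0.001], [0.0, 0.001, -1.0]]
contact_force: [-0.5, 0.0, -0.4]
finger_gap: 0.0601
grasp_force: 0.0
t: 2.1
position: [0.5406, 0.0103, 0.1715]
tcp_rot: [[-0.967, 0.254, 0.0], [0.254, 0.967, -0.0], [-0.0, 0.0, -1.0]]
contact_force: [-0.3, -0.2, -0.3]
finger_gap: 0.0601
grasp_force: 0.0
2.1 [0.54059132 0.01034127 0.17151861] [[-0.967, 0.254, 0.0], [0.254, 0.967, -0.0], [-0.0, 0.0, -1.0]] 0.06009289571383298 [-7.8 15.3 -6.9 67.8  0.   6.9]
8303
[ 0.45121775 -0.11558543 -0.19925729] ((586.3497314453125, 79.11265563964844), (278.5509338378906, 95.6116714477539), 60.60805130004883)
1389 ((536.3937377929688, 13.952969551086426), (30.008251190185547, 52.734046936035156), 75.69991302490234) [0.53617182 0.01408269 0.0762158 ]
```

View pics/w1.png

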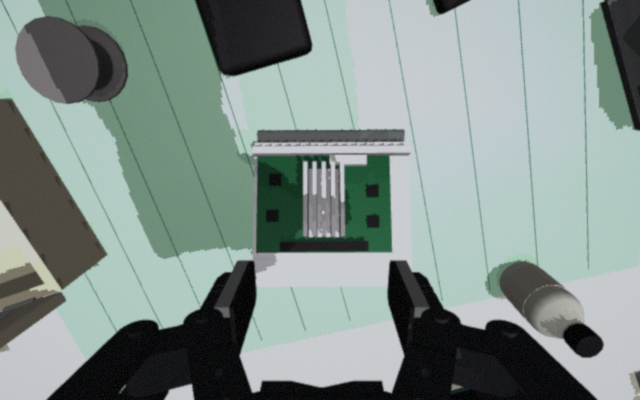

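The wrist view shows the board centred between the fingers (heatsink at 323,200). I'll descend and pinch.

```bash
python3 -m handwheel '[0,0.002,-0.02,0,0,0.002,-0.045,0,0,0.002,-0.07,0,0,0.002,-0.09,0,0,0.002,-0.105,0,0,0.002,-0.112,0,0,0.002,-0.116,0,0,0.002,-0.116,0,0,0.002,-0.116,0]'
python3 -m handwheel '[0,0,0,0,0,0,0,0,0,0,0,0,0,0,0,0,0,0,0,0,0,0,0,0,0,0,0,0,0,0,0,0]' 0.02 40
```

```text
t: 2.9
position: [0.5411, 0.0123, 0.0561]
tcp_rot: [[-0.968, 0.251, 0.001], [0.251, 0.968, -0.0], [-0.001, 0.0, -1.0]]
contact_force: [-0.1, 0.7, 0.6]
finger_gap: 0.0603
grasp_force: 0.0
t: 3.57
position: [0.541, 0.0125, 0.0562]
tcp_rot: [[-0.968, 0.25, 0.001], [0.25, 0.968, -0.0], [-0.001, 0.0, -1.0]]
contact_force: [-1.2, -0.6, 6.0]
finger_gap: 0.0295
grasp_force: 40.6
```

```bash
python3 -m handwheel '[-0.003,0,0.015,0,-0.005,0,0.03,0,-0.01,0,0.055,0,-0.02,0,0.08,0,-0.03,-0.02,0.10,0,-0.04,-0.05,0.11,2,-0.05,-0.085,0.12,4,-0.06,-0.12,0.12,7,-0.06,-0.155,0.12,10,-0.06,-0.19,0.12,13,-0.06,-0.225,0.12,16,-0.06,-0.26,0.12,19,-0.06,-0.29,0.12,19,-0.06,-0.315,0.12,19,-0.06,-0.328,0.12,19,-0.06,-0.328,0.12,19,-0.06,-0.328,0.12,19]'
python3 - <<'E'
from h import *
o=ctrl.get_obs();print(o["q"])
for n in("wrist","top"):
    im,P,s,f=snap(n);cv2.imwrite(f"pics/{n}2.png",im)
    if n=="top": cv2.imwrite("pics/top2c.png",cv2.resize(im[130:280,330:490],None,fx=3,fy=3)); 
    else:
        H,S,V=cv2.split(cv2.cvtColor(im,cv2.COLOR_BGR2HSV))
        m=((H>45)&(H<95)&(S>120)&(P[...,2]>.08)).astype(np.uint8); nn,l,st,_=cv2.connectedComponentsWithStats(m); i=1+st[1:,4].argmax(); p=P[l==i]
        idx=np.ones(len(p),bool);A=np.c_[p[:,:2],np.ones(len(p))]
        for _ in range(6):
            k,*_=np.linalg.lstsq(A[idx],p[idx,2],rcond=None); idx=abs(p[:,2]-A@k)<.003
        print(len(p),k,cv2.minAreaRect((p[idx,:2]*1000).astype(np.float32)))
        # rim points
        z=P[...,2]; m=(z>.058)&(z<.070)&(abs(P[...,0]-.485)<.13)&(abs(P[...,1]+.316)<.12); q=P[m]; print("rim",len(q),cv2.minAreaRect((q[:,:2]*1000).astype(np.float32)))
E
```

```text
t: 4.98
position: [0.4803, -0.3154, 0.1749]
tcp_rot: [[-0.997, -0.078, -0.001], [-0.078, 0.997, 0.001], [0.001, 0.001, -1.0]]
contact_force: [-0.5, 0.4, -1.4]
finger_gap: 0.0292
grasp_force: 40.1
[-4.16695696e+01  1.84579198e+01 -1.85696918e+00  6.97483513e+01
  1.65055562e-02 -4.61253981e+01]
6251 [ 0.46106526  0.03781146 -0.0476266 ] ((481.54119873046875, -338.9268798828125), (56.01643753051758, 60.40605163574219), 4.680540561676025)
rim 7375 ((499.3474426269531, -332.98504638671875), (179.17019653320312, 221.65907287597656), 4.910208225250244)
```

View pics/wrist2.png

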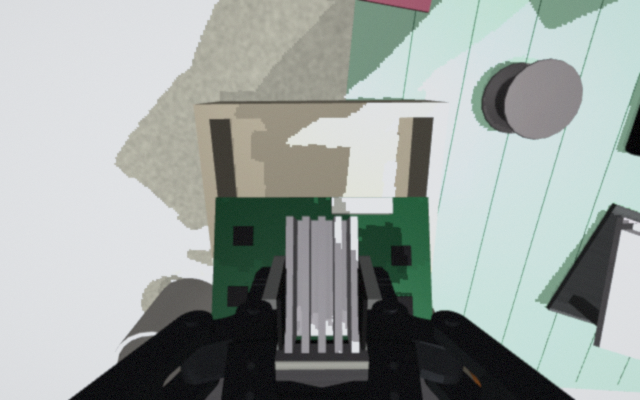

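The wrist view shows the board held firmly and square to the box (board spans columns 215–432, box walls visible above it). I'll lower it with the grip relaxed, then let the low edge pivot it flat.

```bash
python3 -m handwheel '[-0.003,-0.001,-0.025,0,-0.003,-0.001,-0.05,0,-0.003,-0.001,-0.075,0,-0.003,-0.001,-0.10,0,-0.003,-0.001,-0.115,0,-0.003,-0.001,-0.124,0,-0.003,-0.001,-0.129,0,-0.003,-0.001,-0.131,0,-0.003,-0.001,-0.131,0,-0.003,-0.001,-0.131,0]'
python3 -m handwheel '[0,0,-0.001,0,0,0,-0.002,0,0.001,0,-0.003,0,0.002,0,-0.004,0,0.002,0,-0.005,0,0.003,0,-0.006,0,0.003,0,-0.006,0]' - 22
```

```text
t: 5.92
position: [0.4781, -0.3167, 0.0453]
tcp_rot: [[-0.997, -0.079, 0.001], [-0.079, 0.997, -0.001], [-0.001, -0.001, -1.0]]
contact_force: [0.4, 0.8, -1.6]
finger_gap: 0.0294
grasp_force: 40.1
t: 6.5
position: [0.4805, -0.3166, 0.0387]
tcp_rot: [[-0.997, -0.079, -0.0], [-0.079, 0.997, -0.0], [0.0, -0.0, -1.0]]
contact_force: [-1.3, 0.4, 4.7]
finger_gap: 0.0288
grasp_force: 41.0
```

```bash
python3 -m handwheel '[0,0,0,0,0,0,0,0,0,0,0,0]' 0.02 20
python3 -m handwheel '[0.001,0,-0.001,0,0.002,0,-0.002,0,0.003,0,-0.003,0,0.004,0,-0.004,0,0.005,0,-0.005,0,0.005,0,-0.006,0,0.006,0,-0.007,0,0.006,0,-0.008,0,0.006,0,-0.008,0]'
```

```text
t: 6.75
position: [0.4805, -0.3166, 0.0386]
tcp_rot: [[-0.997, -0.079, 0.0], [-0.079, 0.997, -0.0], [0.0, -0.0, -1.0]]
contact_force: [-2.2, 1.1, 5.6]
finger_gap: 0.0292
grasp_force: 41.0
t: 7.5
position: [0.4887, -0.3162, 0.032]
tcp_rot: [[-0.997, -0.08, 0.005], [-0.08, 0.997, -0.0], [-0.005, -0.001, -1.0]]
contact_force: [5.3, 6.2, 15.1]
finger_gap: 0.0292
grasp_force: 43.1
```

```bash
python3 -m handwheel '[0,0,0,0,0,0,0,0,0,0,0,0]' 0.029 20
python3 - <<'E'
from h import *
im,P,s,f=snap("wrist");cv2.imwrite("pics/w3.png",im)
H,S,V=cv2.split(cv2.cvtColor(im,cv2.COLOR_BGR2HSV))
m=((H>45)&(H<95)&(S>120)&(abs(P[...,0]-.485)<.08)&(abs(P[...,1]+.316)<.08));p=P[m]
idx=np.ones(len(p),bool);A=np.c_[p[:,:2],np.ones(len(p))]
for _ in range(6):
    k,*_=np.linalg.lstsq(A[idx],p[idx,2],rcond=None); idx=abs(p[:,2]-A@k)<.003
q=p[idx];print(len(q),k,np.percentile(q[:,0],[1,99]),np.percentile(q[:,2],[1,99]))
E
```

```text
t: 7.75
position: [0.4887, -0.3162, 0.032]
tcp_rot: [[-0.997, -0.08, 0.005], [-0.08, 0.997, -0.0], [-0.005, -0.001, -1.0]]
contact_force: [4.9, 6.2, 14.1]
finger_gap: 0.0293
grasp_force: 43.1
12373 [ 0.24829936  0.02056749 -0.09264944] [0.45053488 0.51727533] [0.01274516 0.02885322]
```

```bash
python3 -m handwheel '[0.001,0,-0.001,0,0.002,0,-0.002,0,0.003,0,-0.003,0,0.004,0,-0.004,0,0.004,0,-0.005,0,0.004,0,-0.005,0]'
python3 - <<'E'
from h import *
im,P,s,f=snap("wrist");cv2.imwrite("pics/w4.png",im)
H,S,V=cv2.split(cv2.cvtColor(im,cv2.COLOR_BGR2HSV))
m=((H>45)&(H<95)&(S>120)&(abs(P[...,0]-.485)<.08)&(abs(P[...,1]+.316)<.08));p=P[m]
idx=np.ones(len(p),bool);A=np.c_[p[:,:2],np.ones(len(p))]
for _ in range(6):
    k,*_=np.linalg.lstsq(A[idx],p[idx,2],rcond=None); idx=abs(p[:,2]-A@k)<.003
q=p[idx];print(len(q),k,np.percentile(q[:,0],[1,99]),np.percentile(q[:,2],[1,99]))
E
```

```text
t: 8.3
position: [0.4929, -0.3162, 0.0269]
tcp_rot: [[-0.997, -0.08, 0.005], [-0.08, 0.997, -0.0], [-0.005, -0.001, -1.0]]
contact_force: [6.1, 8.1, 13.4]
finger_gap: 0.0289
grasp_force: 43.8
14342 [ 0.12883187  0.01075696 -0.04169363] [0.45048895 0.52138098] [0.01255917 0.02207725]
```

```bash
python3 -m handwheel '[0.001,0,-0.001,0,0.001,0,-0.002,0,0.002,0,-0.003,0,0.002,0,-0.004,0,0.002,0,-0.004,0]'
python3 - <<'E'
from h import *
im,P,s,f=snap("wrist");cv2.imwrite("pics/w5.png",im)
H,S,V=cv2.split(cv2.cvtColor(im,cv2.COLOR_BGR2HSV))
m=((H>45)&(H<95)&(S>120)&(abs(P[...,0]-.485)<.08)&(abs(P[...,1]+.316)<.08));p=P[m]
idx=np.ones(len(p),bool);A=np.c_[p[:,:2],np.ones(len(p))]
for _ in range(6):
    k,*_=np.linalg.lstsq(A[idx],p[idx,2],rcond=None); idx=abs(p[:,2]-A@k)<.003
q=p[idx];print(len(q),k,np.percentile(q[:,0],[1,99]),np.percentile(q[:,2],[1,99]))
E
```

```text
t: 8.77
position: [0.4952, -0.3164, 0.023]
tcp_rot: [[-0.997, -0.08, 0.006], [-0.08, 0.997, -0.001], [-0.006, -0.001, -1.0]]
contact_force: [7.2, 5.7, 13.4]
finger_gap: 0.0292
grasp_force: 44.4
15343 [ 0.04633933  0.00400578 -0.00648415] [0.4499545  0.52404901] [0.01227888 0.01693004]
```

2.7° of tilt is left, so one more 1.5 mm, then release.

```bash
python3 -m handwheel '[0,0,-0.001,0,0,0,-0.0015,0,0,0,-0.002,0,0,0,-0.002,0]'
python3 -m handwheel '[0,0,0,0,0,0,0,0,0,0,0.001,0,0,0,0.002,0,0,0,0.002,0]' 0.05
python3 -m handwheel '[0,0,0.01,0,0,0,0.03,0,-0.005,0,0.06,0,-0.01,0,0.095,0,-0.01,0,0.13,0,-0.01,0,0.165,0,-0.01,0,0.20,0,-0.01,0,0.23,0,-0.01,0,0.24,0]' 
python3 - <<'E'
from h import *
im,P,s,f=snap("wrist");cv2.imwrite("pics/w6.png",im)
H,S,V=cv2.split(cv2.cvtColor(im,cv2.COLOR_BGR2HSV))
m=((H>45)&(H<95)&(S>120)&(abs(P[...,0]-.485)<.08)&(abs(P[...,1]+.316)<.08));p=P[m]
A=np.c_[p[:,:2],np.ones(len(p))];idx=p[:,2]<.02
k,*_=np.linalg.lstsq(A[idx],p[idx,2],rcond=None)
q=p[idx];print(len(q),k,np.median(q[:,2]),cv2.minAreaRect((q[:,:2]*1000).astype(np.float32)))
im,P,s,f=snap("top");cv2.imwrite("pics/t6.png",cv2.resize(im[130:280,330:490],None,fx=3.5,fy=3.5,interpolation=cv2.INTER_CUBIC))
z=P[...,2]
E
```

```text
t: 9.15
position: [0.4957, -0.3167, 0.0214]
tcp_rot: [[-0.997, -0.08, 0.007], [-0.08, 0.997, -0.001], [-0.007, -0.002, -1.0]]
contact_force: [8.5, 5.6, 13.8]
finger_gap: 0.0291
grasp_force: 45.0
t: 9.57
position: [0.4924, -0.3166, 0.0212]
tcp_rot: [[-0.997, -0.079, -0.0], [-0.079, 0.997, 0.0], [0.0, 0.0, -1.0]]
contact_force: [0.0, 0.4, 0.3]
finger_gap: 0.0502
grasp_force: 0.0
t: 10.32
position: [0.4831, -0.317, 0.2669]
tcp_rot: [[-0.997, -0.079, 0.005], [-0.079, 0.997, -0.005], [-0.005, -0.005, -1.0]]
contact_force: [-0.6, -0.5, -0.3]
finger_gap: 0.05
grasp_force: 0.0
3349 [0.00072381 0.00065229 0.01315803] 0.013297757980585745 ((491.23101806640625, -315.962890625), (76.74688720703125, 106.81177520751953), 4.410037994384766)
```

View pics/w6.png

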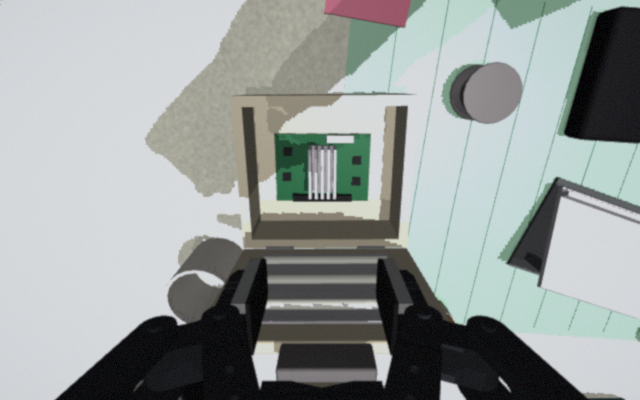

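The wrist view shows the board lying flat in the cavity (275–370, 135–200), with the lid's tab at (325,362). Next: close the fingers, go over the lid and down behind it, clear of the mug.

```bash
python3 -m handwheel '[0,0,0.03,0,0,0,0.06,0,0.02,0.005,0.07,0,0.05,0.01,0.07,0,0.08,0.015,0.07,0,0.11,0.015,0.07,0,0.14,0.015,0.07,0,0.16,0.015,0.07,0,0.165,0.015,0.07,0,0.165,0.015,0.07,0]' 0.0 
python3 - <<'E'
from h import *
o=ctrl.get_obs();print(o["q"],o["position"])
im,P,s,f=snap("scene")
cv2.imwrite("pics/s7.png",im)
im,P,s,f=snap("wrist");cv2.imwrite("pics/w7.png",im)
E
```

```text
t: 11.25
position: [0.6488, -0.3013, 0.3276]
tcp_rot: [[-0.997, -0.08, -0.004], [-0.08, 0.997, 0.003], [0.004, 0.003, -1.0]]
contact_force: [0.5, 0.7, 0.2]
finger_gap: 0.0001
grasp_force: 0.0
[-3.16236459e+01  3.43005460e+01  4.66049734e+01  1.02575737e+02
  1.32624467e-03 -3.62080511e+01] [ 0.6487538  -0.30129869  0.32763851]
```

View pics/s7.png

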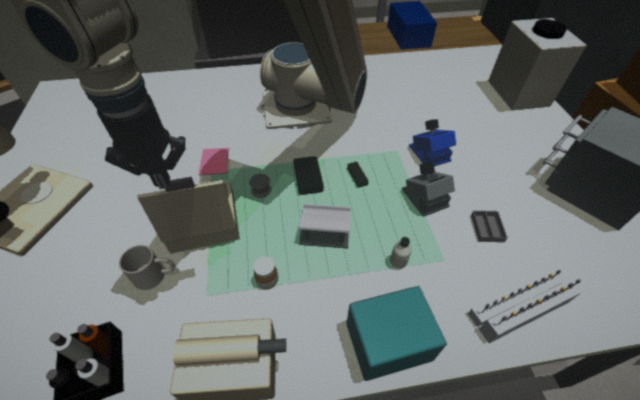

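The scene view shows the closed fingers above and behind the lid (165,180), with the mug at (140,265) clear. I'll descend and push.

```bash
python3 -m handwheel '[-0.01,0,-0.03,0,-0.01,0,-0.06,0,-0.01,0,-0.09,0,-0.01,0,-0.11,0,-0.01,0,-0.12,0,-0.01,0,-0.125,0,-0.01,0,-0.125,0]'
python3 -m handwheel '[-0.01,0,0,0,-0.02,0,0,0,-0.03,0,0,0,-0.04,0,0,0,-0.05,0,0,0,-0.058,0,0,0,-0.065,0,0,0,-0.07,0,0,0,-0.07,0,0,0]'
```

```text
t: 11.93
position: [0.6369, -0.3016, 0.2065]
tcp_rot: [[-0.997, -0.078, -0.0], [-0.078, 0.997, 0.0], [0.0, 0.0, -1.0]]
contact_force: [-0.1, -0.4, -0.1]
finger_gap: 0.0
grasp_force: 0.0
t: 12.68
position: [0.5671, -0.3017, 0.2073]
tcp_rot: [[-0.997, -0.078, 0.001], [-0.078, 0.997, -0.001], [-0.001, -0.001, -1.0]]
contact_force: [0.2, -0.0, -0.5]
finger_gap: -0.0002
grasp_force: 0.0
```

```bash
python3 -m handwheel '[-0.005,0,-0.006,0,-0.010,-0.001,-0.012,0,-0.016,-0.001,-0.018,0,-0.021,-0.002,-0.023,0,-0.026,-0.002,-0.027,0,-0.031,-0.003,-0.03,0,-0.036,-0.003,-0.033,0,-0.042,-0.003,-0.036,0,-0.048,-0.004,-0.039,0,-0.054,-0.005,-0.042,0,-0.06,-0.005,-0.045,0,-0.06,-0.005,-0.045,0]'
python3 - <<'E'
from h import *
im,P,s,f=snap("top");cv2.imwrite("pics/t8.png",cv2.resize(im[130:280,330:490],None,fx=3.5,fy=3.5,interpolation=cv2.INTER_CUBIC))
im,P,s,f=snap("scene")
a=np.radians(4.8);X=np.array([np.cos(a),np.sin(a)]);Y=np.array([-X[1],X[0]])
d=P[...,:2]-np.array([.4855,-.3164]); bx=d@X; by=d@Y; z=P[...,2]
for t in(-.06,.04,.07): 
    m=(abs(by-t)<.008)&(z>.07)&(abs(bx)<.15)
    print(t,m.sum(),[ (round(float(x),3),round(float(h),3)) for x,h in sorted(zip(bx[m],z[m]))][::max(1,m.sum()//8)])
E
```

```text
t: 13.68
position: [0.5061, -0.3064, 0.1606]
tcp_rot: [[-0.997, -0.078, -0.001], [-0.078, 0.997, 0.001], [0.001, 0.001, -1.0]]
contact_force: [0.7, -0.5, 0.4]
finger_gap: -0.0001
grasp_force: 0.0
-0.06 527 [(-0.015, 0.193), (-0.0, 0.184), (0.014, 0.161), (0.025, 0.553), (0.031, 0.143), (0.046, 0.123), (0.06, 0.105), (0.075, 0.09), (0.091, 0.072)]
0.04 2486 [(-0.031, 0.2), (0.028, 0.336), (0.035, 0.334), (0.042, 0.439), (0.047, 0.358), (0.053, 0.463), (0.059, 0.59), (0.064, 0.571), (0.09, 0.076)]
0.07 1132 [(-0.016, 0.192), (0.016, 0.16), (0.021, 0.515), (0.024, 0.572), (0.027, 0.527), (0.031, 0.541), (0.036, 0.568), (0.055, 0.115), (0.089, 0.074)]
```

The scene depths put the lid at about 49°, with the fingers following it. I'll carry on pressing it down.

```bash
python3 -m handwheel '[-0.007,-0.001,-0.002,0,-0.014,-0.001,-0.006,0,-0.021,-0.002,-0.011,0,-0.027,-0.002,-0.016,0,-0.031,-0.003,-0.022,0,-0.035,-0.003,-0.028,0,-0.039,-0.003,-0.034,0,-0.042,-0.003,-0.039,0,-0.044,-0.004,-0.044,0,-0.046,-0.004,-0.049,0,-0.048,-0.004,-0.054,0,-0.05,-0.004,-0.058,0,-0.051,-0.004,-0.062,0,-0.052,-0.004,-0.066,0,-0.053,-0.004,-0.069,0,-0.053,-0.004,-0.069,0]'
python3 - <<'E'
from h import *
im,P,s,f=snap("scene")
a=np.radians(4.8);X=np.array([np.cos(a),np.sin(a)]);Y=np.array([-X[1],X[0]])
d=P[...,:2]-np.array([.4855,-.3164]); bx=d@X; by=d@Y; z=P[...,2]
m=(abs(abs(by)-.07)<.01)&(z>.06)&(z<.14)&(bx<.07)&(bx>-.09);print(m.sum(),np.polyfit(bx[m],z[m],1))
E
```

```text
t: 15.12
position: [0.4542, -0.3102, 0.0916]
tcp_rot: [[-0.997, -0.079, -0.001], [-0.079, 0.997, 0.001], [0.001, 0.001, -1.0]]
contact_force: [-0.2, -0.3, 0.3]
finger_gap: 0.0003
grasp_force: 0.0
735 [-0.13232735  0.08769568]
```

```bash
python3 -m handwheel '[0,0,-0.002,0,0,0,-0.004,0,0,0,-0.006,0,0,0,-0.008,0,0,0,-0.0095,0,0,0,-0.011,0,0,0,-0.012,0,0,0,-0.013,0,0,0,-0.014,0,0,0,-0.015,0,0,0,-0.0155,0,0,0,-0.016,0]'
python3 -m handwheel '[0,0,-0.0005,0,0,0,-0.001,0,0,0,-0.0015,0,0,0,-0.002,0]'
```

```text
t: 16.17
position: [0.4546, -0.3105, 0.0762]
tcp_rot: [[-0.997, -0.079, -0.0], [-0.079, 0.997, 0.0], [0.0, 0.0, -1.0]]
contact_force: [-0.5, -0.6, 1.5]
finger_gap: -0.0002
grasp_force: 0.5
t: 16.5
position: [0.4546, -0.3106, 0.075]
tcp_rot: [[-0.997, -0.079, 0.0], [-0.079, 0.997, -0.001], [-0.0, -0.001, -1.0]]
contact_force: [-4.2, 2.3, 13.2]
finger_gap: -0.0005
grasp_force: 7.0
```

```bash
python3 -m handwheel '[0,0,-0.0005,0,0,0,-0.001,0,0,0,-0.001,0]'
python3 -m handwheel '[0,0,0.01,0,0,0,0.03,0,0,0,0.06,0,0,0,0.09,0,0,0.03,0.11,0,0,0.06,0.12,0,0,0.09,0.12,0,0,0.12,0.12,0]'
python3 - <<'E'
from h import *
im,P,s,f=snap("scene")
a=np.radians(4.8);X=np.array([np.cos(a),np.sin(a)]);Y=np.array([-X[1],X[0]])
d=P[...,:2]-np.array([.4855,-.3164]); bx=d@X; by=d@Y; z=P[...,2]
m=(abs(by)<.08)&(z>.06)&(z<.1)&(bx<.07)&(bx>-.07);print(m.sum(),np.polyfit(bx[m],z[m],1))
im,P,s,f=snap("top");cv2.imwrite("pics/t9.png",im);H,S,V=cv2.split(cv2.cvtColor(im,cv2.COLOR_BGR2HSV))
m=(P[...,2]>.09)&(P[...,2]<.13)&(V<60)&(abs(P[...,0]-.5)<.08)&(abs(P[...,1]-.31)<.08);p=P[m]
print(m.sum(),p.mean(0),V[m].mean())
m=(P[...,2]>.02)&(P[...,2]<.14)&(abs(P[...,0]-.5)<.08)&(abs(P[...,1]-.31)<.08)
a=np.radians(15.4);q=P[m];u=np.c_[q[:,0]*np.cos(a)+q[:,1]*np.sin(a),-q[:,0]*np.sin(a)+q[:,1]*np.cos(a),q[:,2]]
print(u.min(0),u.max(0))
E
```

```text
t: 16.75
position: [0.4546, -0.3105, 0.0749]
tcp_rot: [[-0.997, -0.079, 0.001], [-0.079, 0.997, -0.001], [-0.001, -0.001, -1.0]]
contact_force: [-6.3, 3.4, 18.0]
finger_gap: -0.0
grasp_force: 8.9
t: 17.42
position: [0.4548, -0.1896, 0.1944]
tcp_rot: [[-0.997, -0.078, 0.002], [-0.078, 0.997, -0.001], [-0.002, -0.001, -1.0]]
contact_force: [0.9, 0.2, 0.6]
finger_gap: -0.0001
grasp_force: 0.0
2562 [-0.00035926  0.07659218]
194 [0.48215399 0.31358721 0.10600655] 22.783505154639176
[0.51223211 0.12994938 0.02730941] [0.61906421 0.2215258  0.12717607]
```

The lid is fully closed (slope 0). Now to the knob.

```bash
python3 -m handwheel '[0,0.03,0.01,1,0,0.07,0.03,2,0.005,0.11,0.04,3,0.01,0.15,0.05,4,0.015,0.19,0.05,5,0.02,0.23,0.05,6,0.025,0.27,0.05,7,0.03,0.31,0.05,8,0.03,0.35,0.05,9,0.03,0.39,0.05,10,0.03,0.425,0.05,11,0.03,0.46,0.05,11,0.03,0.485,0.05,11,0.03,0.505,0.04,11,0.03,0.505,0.03,11,0.03,0.505,0.03,11]' 0.07 60
python3 - <<'E'
from h import *
o=ctrl.get_obs();print(o["q"])
im,P,s,f=snap("wrist");cv2.imwrite("pics/w10.png",im)
V=im.max(2)
R=(abs(P[...,0]-.484)<.08)&(abs(P[...,1]-.3155)<.08)
a=np.radians(15.4);n=np.array([-np.sin(np.radians(35))*np.cos(a),-np.sin(np.radians(35))*np.sin(a),np.cos(np.radians(35))])
h=P@n; hm=h[R&(P[...,2]>.05)]; c,e=np.histogram(hm,60); print([(round(float(x),3),int(k)) for x,k in zip(e,c) if k>150])
top=R&(h>np.nanpercentile(hm,99)-.004)&(V<70)
p=P[top];print(top.sum(),p.mean(0),cv2.minEnclosingCircle((p[:,:2]*1000).astype(np.float32)))
print("head centre",p.mean(0)-.013*n)
E
```

```text
t: 18.85
position: [0.4841, 0.3147, 0.2209]
tcp_rot: [[-0.963, -0.269, -0.003], [-0.269, 0.963, -0.002], [0.003, -0.001, -1.0]]
contact_force: [0.9, 0.4, -0.1]
finger_gap: 0.07
grasp_force: 0.0
[ 2.47120407e+01  1.78169632e+01  3.97288376e+00  7.63543842e+01
 -7.59226460e-03  9.09363885e+00]
[(-0.258, 6879), (-0.254, 1770), (-0.217, 1898), (-0.127, 184), (-0.123, 283), (-0.119, 563), (-0.114, 707), (-0.11, 807), (-0.106, 801), (-0.102, 834), (-0.098, 822), (-0.094, 836), (-0.09, 1353), (-0.086, 3892), (-0.082, 3967), (-0.077, 2686), (-0.073, 1924), (-0.069, 3600), (-0.065, 4605), (-0.061, 2156), (-0.057, 1406)]
2524 [0.46737432 0.31168164 0.304233  ] ((472.5401611328125, 296.7159423828125), 49.40482711791992)
head centre [0.47456309 0.31366175 0.29358402]
```

View pics/w10.png

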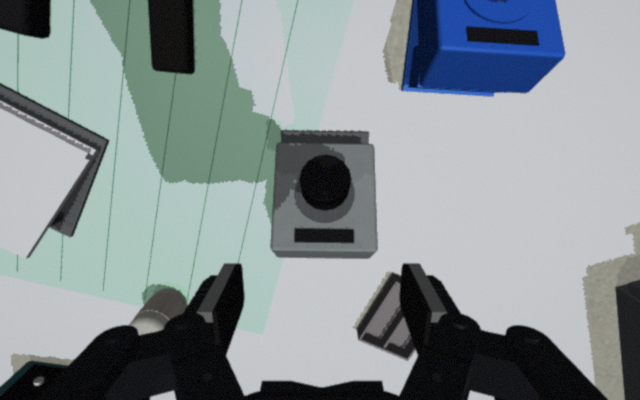

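The wrist view shows the black knob at (325,182) on the grey panel, centred between the fingers. My mask picked up the fingers, so I repeat it with a height limit.

```bash
cat > k.py <<'E'
from h import *
def knob(zmax=.14):
    im,P,s,f=snap("wrist"); V=im.max(2)
    a=np.radians(15.4);n=np.array([-np.sin(np.radians(35))*np.cos(a),-np.sin(np.radians(35))*np.sin(a),np.cos(np.radians(35))])
    R=(abs(P[...,0]-.484)<.07)&(abs(P[...,1]-.315)<.07)&(P[...,2]<zmax)&(P[...,2]>.05)
    h=P@n; panel=np.median(h[R&(V>90)&(abs(P[...,0]-.49)<.06)])
    m=(R&(V<70)&(h>panel+.025)).astype(np.uint8); nn,l,st,_=cv2.connectedComponentsWithStats(m); t=l==1+st[1:,4].argmax()
    ht=np.median(h[t]); t&=abs(h-ht)<.004; p=P[t]
    return t.sum(),panel,ht-panel,p.mean(0),p.mean(0)-.013*n,np.ptp(p,0)
E
python3 -c "
from k import *
for x in knob(): print(x)"
```

```text
1958
-0.25525697599183306
0.040001459104813064
[0.46684232 0.31380231 0.11070206]
[0.47403109 0.31578242 0.10005309]
[0.03433805 0.03887878 0.02400237]
```

The head sits 40 mm above the panel, so it is home, with its centre at (0.474, 0.316, 0.100). I'll descend and grip.

```bash
python3 -m handwheel '[-0.005,0.001,-0.025,0,-0.01,0.001,-0.05,0,-0.01,0.001,-0.075,0,-0.01,0.001,-0.10,0,-0.01,0.001,-0.115,0,-0.01,0.001,-0.125,0,-0.01,0.001,-0.131,0,-0.01,0.001,-0.134,0,-0.01,0.001,-0.134,0,-0.01,0.001,-0.134,0]'
python3 -m handwheel '[0,0,0,0,0,0,0,0,0,0,0,0,0,0,0,0,0,0,0,0,0,0,0,0,0,0,0,0]' 0.02 60
```

```text
t: 19.78
position: [0.4752, 0.3155, 0.0902]
tcp_rot: [[-0.964, -0.267, 0.001], [-0.267, 0.964, 0.001], [-0.001, 0.0, -1.0]]
contact_force: [-0.0, -0.1, 0.2]
finger_gap: 0.0696
grasp_force: 0.0
t: 20.37
position: [0.4751, 0.315, 0.0904]
tcp_rot: [[-0.964, -0.267, 0.002], [-0.267, 0.964, -0.001], [-0.002, -0.001, -1.0]]
contact_force: [-1.0, -5.0, 7.7]
finger_gap: 0.0378
grasp_force: 59.7
```

```bash
python3 -m handwheel '[-0.001,0,0.0016,0,-0.0022,-0.0006,0.0033,0,-0.0033,-0.0009,0.0049,0,-0.0044,-0.0012,0.0066,0,-0.0055,-0.0015,0.0082,0,-0.0066,-0.0018,0.0098,0,-0.0077,-0.0021,0.0115,0,-0.0088,-0.0024,0.0131,0,-0.01,-0.0027,0.0147,0,-0.0111,-0.003,0.0164,0,-0.0111,-0.003,0.0164,0]'
python3 -m handwheel '[-0.0006,-0.0002,0.0008,0,-0.0011,-0.0003,0.0016,0,-0.0011,-0.0003,0.0016,0]'
```

```text
t: 21.28
position: [0.4643, 0.3122, 0.1063]
tcp_rot: [[-0.964, -0.267, 0.002], [-0.267, 0.964, -0.001], [-0.002, -0.001, -1.0]]
contact_force: [3.1, -3.5, 2.5]
finger_gap: 0.0382
grasp_force: 60.6
t: 21.53
position: [0.4639, 0.312, 0.107]
tcp_rot: [[-0.964, -0.267, 0.002], [-0.267, 0.964, -0.001], [-0.002, -0.001, -1.0]]
contact_force: [10.1, -1.4, -9.6]
finger_gap: 0.038
grasp_force: 62.4
```

```bash
python3 -m handwheel '[-0.0006,-0.0002,0.0008,0,-0.0006,-0.0002,0.0008,0,-0.0006,-0.0002,0.0008,0]'
python3 -c "
from k import *
for x in knob(.15): print(x)"
python3 -m handwheel '[0,0,0,0,0,0,0,0,0,0,0,0,0,0,0,0,0,0,0,0,0,0,0,0,0,0,0,0,0,0,0,0,0,0,0,0,0,0,0,0,0,0,0,0,0,0,0,0,0,0,0,0,0,0,0,0,0,0,0,0,0,0,0,0,0,0,0,0,0,0,0,0]'
python3 -m handwheel '[0,0,0,0,0,0,0,0,0,0,0,0,0,0,0,0,0,0,0,0,0,0,0,0,0,0,0,0,0,0,0,0,0,0,0,0,0,0,0,0]'
```

```text
t: 21.78
position: [0.4639, 0.312, 0.1071]
tcp_rot: [[-0.964, -0.267, 0.003], [-0.267, 0.964, -0.001], [-0.002, -0.001, -1.0]]
contact_force: [13.6, -0.0, -17.5]
finger_gap: 0.0381
grasp_force: 63.5
8016
-0.2550469552074092
0.06020521471943896
[0.45540641 0.3108889  0.12715359]
[0.46259518 0.31286901 0.11650461]
[0.03932861 0.06238363 0.03252397]
t: 23.33
position: [0.4638, 0.312, 0.1071]
tcp_rot: [[-0.964, -0.267, 0.003], [-0.267, 0.964, -0.001], [-0.002, -0.001, -1.0]]
contact_force: [13.4, 0.5, -16.3]
finger_gap: 0.038
grasp_force: 63.5
t: 24.17
position: [0.4638, 0.312, 0.1071]
tcp_rot: [[-0.964, -0.267, 0.003], [-0.267, 0.964, -0.001], [-0.002, -0.001, -1.0]]
contact_force: [13.6, -0.1, -16.6]
finger_gap: 0.0381
grasp_force: 63.5
```

The knob top is 60.2 mm above the panel, so it is fully out, and it has stood there more than 2 s. Now push it home.

```bash
python3 -m handwheel '[0.0012,0.0003,-0.0018,0,0.0024,0.0006,-0.0036,0,0.0036,0.001,-0.0054,0,0.0048,0.0013,-0.0072,0,0.006,0.0016,-0.009,0,0.0072,0.002,-0.0108,0,0.0084,0.0023,-0.0126,0,0.0096,0.0026,-0.0144,0,0.0108,0.003,-0.016,0,0.012,0.0033,-0.0178,0,0.0128,0.0035,-0.019,0,0.0128,0.0035,-0.019,0,0.0128,0.0035,-0.019,0]'
python3 -m handwheel '[0.0006,0.0002,-0.0008,0,0.0011,0.0003,-0.0016,0,0.0011,0.0003,-0.0016,0]'
```

```text
t: 25.25
position: [0.4751, 0.315, 0.0904]
tcp_rot: [[-0.964, -0.267, 0.002], [-0.267, 0.964, -0.001], [-0.002, -0.001, -1.0]]
contact_force: [-0.2, -5.9, 10.5]
finger_gap: 0.0382
grasp_force: 67.1
t: 25.5
position: [0.4752, 0.315, 0.0902]
tcp_rot: [[-0.964, -0.267, 0.001], [-0.267, 0.964, -0.001], [-0.001, -0.001, -1.0]]
contact_force: [-9.1, -9.2, 27.7]
finger_gap: 0.0379
grasp_force: 68.8
```

```bash
python3 -m handwheel '[0,0,0,0,0,0,0,0,0,0,0,0,0,0,0,0,0,0,0,0]' 0.07
python3 -m handwheel '[0,0,0.02,0,0,0,0.05,0,0,0,0.09,0,0,0,0.12,0,0,0,0.14,0,0,0,0.14,0,0,0,0.14,0]'
python3 - <<'E'
from k import *
for x in knob(): print(x)
im,P,s,f=snap("top");cv2.imwrite("pics/end.png",im)
z=P[...,2];R=(abs(P[...,0]-.47)<.06)&(abs(P[...,1]+.316)<.07);print("lid z",np.nanpercentile(z[R],[2,50,98]))
im0=np.load("top0.npz")["im"]
E
```

```text
t: 25.92
position: [0.4755, 0.3159, 0.0872]
tcp_rot: [[-0.963, -0.268, -0.001], [-0.268, 0.963, -0.0], [0.001, 0.0, -1.0]]
contact_force: [0.2, -0.0, 0.2]
finger_gap: 0.0699
grasp_force: 0.0
t: 26.5
position: [0.4761, 0.3161, 0.2281]
tcp_rot: [[-0.964, -0.268, 0.002], [-0.268, 0.964, 0.001], [-0.002, 0.0, -1.0]]
contact_force: [-0.5, 0.1, -1.0]
finger_gap: 0.0698
grasp_force: 0.0
1851
-0.2552354535221153
0.039953926099602965
[0.46670574 0.31385691 0.11057987]
[0.47389451 0.31583702 0.0999309 ]
[0.03399683 0.03859785 0.02386087]
lid z [0.06619491 0.07489322 0.08272448]
```

View pics/end.png

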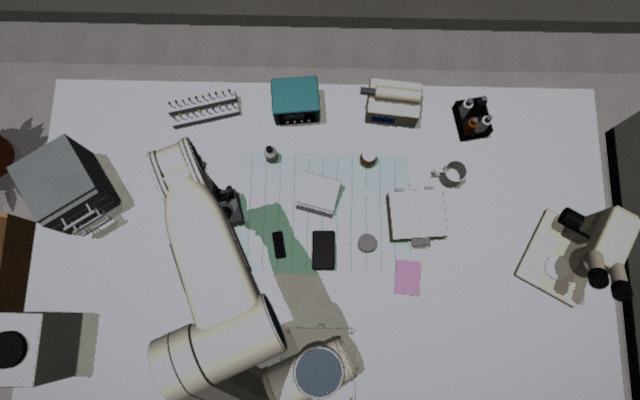

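The final top view shows the lid shut (416,215). The mug (455,175), jar, spool, meter, eraser and bottle are where they were. The knob is home (40.0 mm above the panel), so I hand in.

```bash
python3 -c "
from workcell import order
print(order.finish_job())"
```

```text
the job is handed in; nothing more can be done
None
```

The job is handed in after about 26.5 s: the board lies flat in the box, the lid is fully closed, and the lamp knob was pulled to its stop for over two seconds and pushed fully home; in the last top view the bystanders in sight stood where they began, though the arm hid the parts tray.

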